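Slide a valve-plate carrier under the inspection head behind the tin

TASK

Take the yellow tin off its round black pad and stand it aside, then push the orange carrier, flat on the bench all the way, under the white inspection head until it is fully home and square against the back stop, on its white marking, with the steel valve plate beneath the probe. Then stand the tin back upright on its pad. Keep the tin upright throughout, do not knock the inspection head and do not lift the carrier.

Things in the scene. Friction and masses are not known exactly. Their poses are not given: they have to be found in the camera images.
- station: Inspection station fixed to the bench, turned by up to 0.3 rad. Origin: bench point straight below the probe. +x is the loading direction (away from the robot, to the back stop), y left, z up. The bed is the bench itself; a flat white marking of the carrier's size (120 by 80 mm) shows the home place. A steel column, 36 mm in diameter, 214 mm high, stands at x = +10, y = +110 mm on a foot 80 by 70 mm, 14 mm high.
- stop (a point): Middle of the foot of the back stop's face, at x = +25 mm, y = 0 on the bench (station axes). Dark steel stop 120 mm wide, 18 mm high. There are no side guides.
- head: White inspection head, 70 mm (x) by 80 mm (y), over the bed, on an arm from the column; origin and axes as station. Underside 40 mm above the bench, top 174 mm. Front face at x = -35 mm (a small knob sticks out to -46 mm, 75 mm up).
- probe (a point): Centre of the lower end of the brass probe tip (16 mm in diameter) under the head: x = 0, y = 0, 36 mm above the bench in the station's frame. The carrier's plate passes below it with 8 mm to spare.
- carrier: Loose orange slab, 120 (x) by 80 (y) by 20 mm, about 0.5 kg, on the bench before the head, up to 20 mm off line and 0.15 rad askew. Origin: centre of underside. +x is its front; its flat rear face at x = -60 mm, marked by a black strip on top, faces the robot. Fully home its front face touches the stop: origin at x = -35 mm, y = 0 in the station's frame, x axes parallel.
- plate (a point): Centre of the top of the steel valve plate (disc 44 mm in diameter, 8 mm high) fixed on the carrier's front half: 35 mm ahead (+x) of the carrier's origin, 28 mm above its underside; the carrier's axes.
- tin_mid (a point): Centre, half-way up, of the loose yellow tin with steel lid: 56 mm in diameter, 80 mm high, about 0.25 kg, standing on the pad close behind the carrier, in the way of pushing it. z is its axis. Sideways of the loading direction the bench is free for 200 mm from the pad towards the middle line (y = 0).
- pad_top (a point): Centre of the top of the round black rubber pad, 88 mm in diameter, 3 mm high, fixed on the bench on the robot's side of the carrier. With the tin standing on it, the tin's centre is 43 mm above the bench.
Not all that is in view belongs to the job. Of the things shaped like the part that bears pad_top, the black one is meant. Leave any green look-alike of the part that bears tin_mid alone.

How it is judged:
By the outcome, as a careful person would: the job done as asked, in the order asked, and still so for the second after the job is handed in, with the robot touching nothing.
It also fails if it takes over 61 s, if anything falls off the work surface, if the arm or the gripper's body presses on something with over 40 N, if the wrist force passes 120 N, or if a joint passes its speed limit or range.

ROBOT

A 6-joint arm with a two-finger parallel gripper is mounted at the origin on the work surface. World frame = base frame: x ahead of the robot, y to its left, z up, the work surface at z = 0. Lengths are in m, angles in rad, forces in N, time in s.
With the tool pointing down it reaches from about 0.35 to 0.975 m from the base axis. Payload 7.1 kg.
Tool frame: the origin (TCP) lies midway between the tips of the shut fingers; the grasp point (between the pads) lies 19 mm behind it; z points along the fingers, y is the line along which they close (so a half turn about z gives the same grasp; the last joint's range is limited). The gripper opens to 88 mm and grips with 3 to 60 N. Pads are 20 mm wide; open, the fingers measure 115 mm over their backs; the gripper's body (75 mm by 178 mm) begins 61 mm behind the grasp point.
Start: joints at [-1.12, 0.423, 1.63, -0, 1.089, -0.019], TCP at [0.283, -0.557, 0.223] pointing down, gripper open.
Joint ranges: [-3, 3], [-0.9, 2.11], [0.09, 2.58], [-1.31, 4.45], [0.11, 2.69], [-2.54, 2.54]. Speed limits (rad/s): [2.39, 2.39, 3.01, 3.14, 3.14, 3.14].

INTERFACE

Orientations are given as a unit quaternion [w, x, y, z].
In Python, from station import move_pose, movel, movej, command_gripper, wait, inverse_kinematics, read_camera, camera_info, MotionError, job_done, get_time, get_joint_pos, get_qvel, get_effort, get_tcp_pos, get_ee_rot, get_ft_force, get_ft_torque, get_grip_width, get_finger_force gives the robot as it stands. Calls block until the motion is done:
- move_pose(position, orientation): joint-space move of the TCP to a pose.
- movel(position, frame=None, v=0.15, until_force=None): straight line of the TCP; frame=None keeps the orientation; v is the mean speed in m/s. With until_force (N) it stops when the force on the tool has changed by that much, and returns True; else False.
- movej(angles): joint-space move.
- command_gripper(opening): opening from 0.0 (shut) to 1.0 (fully open); the grip force is fixed at half the most; returns when the fingers have stopped.
- wait(seconds).
- inverse_kinematics(position, orientation): joint angles nearest the present ones, or None.
- read_camera(name): name is "scene" or "top" or "wrist"; returns the picture (384x512x3 uint8, red, green, blue); there is no depth.
- camera_info(name): a dict with "intrinsics" (3x3 intrinsics, pixels), "dist" ([k1, k2, p1, p2, k3] as OpenCV has them; the pictures are not rectified), "T" (4x4, takes a point from camera to world coordinates); the wrist camera has in their place "tool_from_camera" (4x4, takes a point from camera to tool coordinates, whose origin is the TCP and whose axes are the flange's). Camera axes: x right, y up, looking along -z (the intrinsics and any distortion apply to the point x, -y, -z); pixel columns grow to the right and rows downward; lengths in m; the calibration is good to about 2 mm. A picture is of the moment at which its call begins: read the wrist's pose just before it. camera_info takes no time and is no camera call.
A pose or a line that the arm cannot do raises MotionError and nothing moves.
- job_done(): hands the job in; it is judged then, once.
Readings, each from a call of its own:
- get_time(): time.
- get_joint_pos(): joint angles.
- get_qvel(): joint speeds.
- get_effort(): joint torques, N m.
- get_tcp_pos(): TCP position.
- get_ee_rot(): TCP orientation.
- get_ft_force(): force on the tool from outside, world axes, zero at the start.
- get_ft_torque(): the same for the moment, N m.
- get_grip_width(): opening from 0.0 (shut) to 1.0 (fully open).
- get_finger_force(): force on a finger pad.
Only numpy, scipy, OpenCV 4.12 (cv2) and the standard library are available. Lean on these libraries where they do the work, as an engineer would, in place of code of your own. Each camera call takes 0.05 s, during which the arm holds its last target. There are 200 camera calls.

## Working session

There is one attempt and no reset: what is moved stays moved. The work goes in short steps, each a Python script; the robot and the scene stay as the last script left them, time stands still between calls to the robot, and variables do not carry over. Pictures are saved under pics/ and viewed, at most 10 in all, crops included, and the job is handed in when it is done.

```bash
ls; mkdir -p pics; python3 - <<'E'
from station import *
import cv2,numpy as np
for n in("scene","top"):
    cv2.imwrite(f"pics/{n}0.png",cv2.resize(read_camera(n)[:,:,::-1],(800,600),interpolation=cv2.INTER_CUBIC))
    print(n,{k:np.round(v,4).tolist() for k,v in camera_info(n).items() if k in("intrinsics","dist","T")})
print(camera_info("wrist"),get_tcp_pos(),get_ee_rot(),get_time())
E
```

```text
pics
scene {'intrinsics': [[474.5962, 0.0, 256.8561], [0.0, 474.5962, 190.1618], [0.0, 0.0, 1.0]], 'dist': [0.0213, 0.0, 0.0, 0.0, 0.0], 'T': [[-0.0054, -0.8306, 0.5568, 1.0824], [0.9999, 0.0006, 0.0106, -0.0167], [-0.0092, 0.5568, 0.8306, 0.8691], [0.0, 0.0, 0.0, 1.0]]}
top {'intrinsics': [[429.8809, 0.0, 256.3335], [0.0, 429.8809, 192.2812], [0.0, 0.0, 1.0]], 'dist': [-0.0989, 0.0, 0.0, 0.0, 0.0], 'T': [[0.0299, 0.9851, -0.1692, 0.4241], [-0.9993, 0.0332, 0.0166, -0.0127], [0.022, 0.1686, 0.9854, 0.7862], [0.0, 0.0, 0.0, 1.0]]}
{'intrinsics': array([[296.092674  ,   0.        , 259.27568528],
       [  0.        , 296.092674  , 189.16185547],
       [  0.        ,   0.        ,   1.        ]]), 'dist': array([0.00010081, 0.        , 0.        , 0.        , 0.        ]), 'tool_from_camera': array([[ 1.68376650e-03,  9.65112593e-01,  2.61829808e-01,
         7.07817720e-02],
       [ 9.99998517e-01, -1.53064743e-03, -7.88744810e-04,
         5.31329648e-04],
       [-3.60458427e-04,  2.61830748e-01, -9.65113739e-01,
        -1.62620919e-01],
       [ 0.00000000e+00,  0.00000000e+00,  0.00000000e+00,
         1.00000000e+00]])} [ 0.28273298 -0.55681678  0.22197764] [-6.79495299e-04  9.72531938e-01  2.32768426e-01 -1.66165424e-04] 0.1
```

View pics/scene0.png

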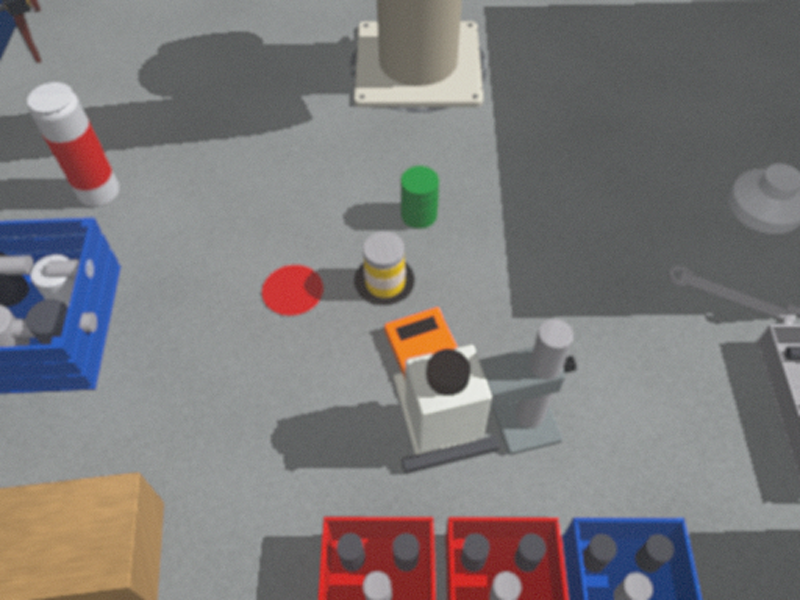

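View pics/top0.png

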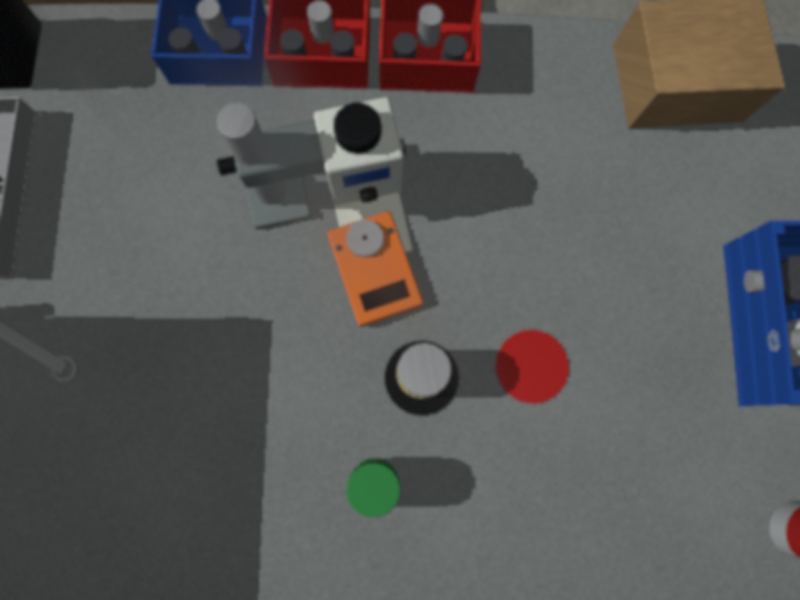

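The yellow tin with the steel lid is at top(422,372), on the black pad at (422,377). The red pad at (533,366) and the green tin at (373,488) are decoys. The orange carrier is at (375,268) and the head at (358,150). I'll enlarge this area to confirm and measure.

```bash
python3 - <<'E'
from station import *
import cv2
def crop(n,x0,y0,w,h,s):
    im=read_camera(n)[y0:y0+h,x0:x0+w,::-1]
    im=cv2.resize(im,None,fx=s,fy=s,interpolation=cv2.INTER_CUBIC)
    for i in range(0,w,20): cv2.putText(im,str(x0+i),(int(i*s),9),0,.32,(0,255,255),1); cv2.line(im,(int(i*s),0),(int(i*s),im.shape[0]),(0,255,255) if 0 else (120,120,60),1)
    for i in range(0,h,20): cv2.putText(im,str(y0+i),(0,int(i*s)+4),0,.32,(0,255,255),1); cv2.line(im,(0,int(i*s)),(im.shape[1],int(i*s)),(120,120,60),1)
    cv2.imwrite(f"pics/{n}1.png",im)
crop("top",130,55,190,215,2.75)
crop("scene",220,140,160,170,3.5)
E
```

```text
(no output)
```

View pics/top1.png

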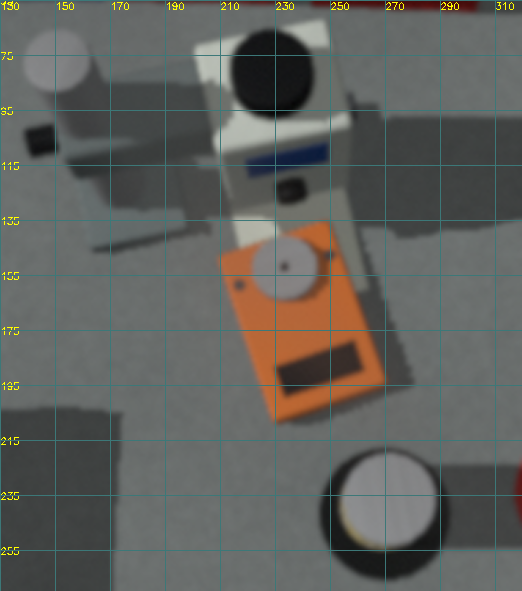

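View pics/scene1.png

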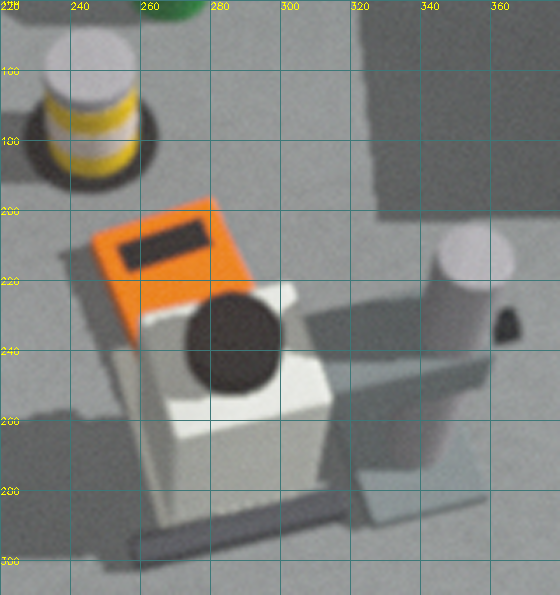

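Confirmed: the yellow tin with the lid at native top(271,236) stands on the black pad at (270,241). The carrier corners, head-top corners and column top are also visible. I'll fit poses from both views.

```bash
cat > h.py <<'E'
from station import *
import numpy as np, cv2
from scipy.optimize import least_squares
def project(n,P,T=None):
    c=camera_info(n); T=np.array(c["T"]) if T is None else T
    Q=(np.atleast_2d(P)-T[:3,3])@T[:3,:3]*[1,-1,-1]
    return cv2.projectPoints(Q.astype(float),np.zeros(3),np.zeros(3),np.array(c["intrinsics"]),np.array(c["dist"]))[0][:,0]
def to_w(p,L):
    c,s=np.cos(p[2]),np.sin(p[2]); L=np.atleast_2d(L)
    return np.c_[p[0]+c*L[:,0]-s*L[:,1],p[1]+s*L[:,0]+c*L[:,1],L[:,2]]
def fit(obs,x0):
    # obs: list of (cam, local pts, pixels, T or None)
    f=lambda p:np.concatenate([(project(n,to_w(p,L),T)-u).ravel() for n,L,u,T in obs])
    r=least_squares(f,x0,loss="soft_l1"); return r.x,np.round(r.fun.reshape(-1,2),1).tolist()
E
python3 - <<'E'
from h import *
t=lambda a:np.array(a)/2.75+[130,55]-.3
s=lambda a:np.array(a)/3.5+[220,140]-.3
H=[[-.035,-.04,.174],[-.035,.04,.174],[.035,.04,.174],[.035,-.04,.174]]
C=[.01,.11,.214]
st=[("top",H+[C,[-.095,-.04,0]],t([(352,122),(215,152),(195,47),(325,18),(57,59),(368,290)]),None),
("scene",H+[C,[.025,-.06,.018]],s([(140,318),(293,283),(332,400),(178,437),(477,255),(131,539)]),None)]
for k,o in(("both",st),("top",st[:1]),("scene",st[1:])): print(k,fit(o,[.6,0,.1]))
K=[[.06,.04,.02],[.06,-.04,.02],[-.06,-.04,.02],[-.06,.04,.02]]
ca=[("top",K,t([(220,256),(327,220),(386,382),(275,421)]),None),("scene",K[2:],s([(92,235),(213,198)]),None)]
for k,o in(("both",ca),("top",ca[:1])): print(k,fit(o,[.5,0,.1]))
ti=[("top",[[0,0,.083]],t([(388,498)]),None),("scene",[[0,0,.083]],s([(90,65)]),None)]
pa=[("top",[[0,0,.003]],t([(385,513)]),None),("scene",[[0,0,.003]],s([(92,137)]),None)]
for k,o in(("tin",ti),("tintop",ti[:1]),("pad",pa),("padtop",pa[:1])): print(k,fit(o,[.4,0,0]))
print("green",fit([("top",[[0,0,.08]],[np.array([373,488])*.64],None)],[.3,0,0])[0][:2])
E
```

```text
both (array([0.70403446, 0.02525761, 0.257889  ]), [[1.2, -5.2], [-0.9, -5.2], [-2.8, -8.8], [0.7, -8.7], [-0.2, -0.1], [0.0, -0.8], [-1.1, -8.9], [0.4, -9.3], [2.3, -7.2], [-1.0, -6.4], [-0.2, -0.5], [-0.3, -1.5]])
top (array([0.6958356 , 0.02419917, 0.24378194]), [[1.5, 0.3], [-0.8, -0.3], [-2.2, -4.3], [1.6, -3.6], [0.0, 4.2], [-0.1, 3.9]])
scene (array([0.71577151, 0.0251183 , 0.2807248 ]), [[-1.6, -2.3], [0.1, -3.7], [3.0, -1.3], [-0.4, 0.7], [0.1, 4.4], [0.1, 5.1]])
both (array([0.59560442, 0.00712752, 0.36850201]), [[-1.8, -0.8], [0.3, -1.3], [0.7, 0.0], [-0.8, 0.3], [-0.7, -0.6], [-0.2, -1.5]])
top (array([0.59491683, 0.0065267 , 0.37154372]), [[-1.5, -0.3], [0.5, -1.0], [1.1, 0.3], [-0.4, 0.7]])
tin (array([ 0.47398647, -0.05062701,  0.        ]), [[0.2, -0.3], [0.2, -0.5]])
tintop (array([ 0.47352645, -0.05032729,  0.        ]), [[-0.0, 0.0]])
pad (array([ 0.46980733, -0.05263066,  0.        ]), [[-0.1, -0.3], [-0.2, -0.6]])
padtop (array([ 0.46918254, -0.05287451,  0.        ]), [[0.0, -0.0]])
green [ 0.34942969 -0.00222253]
```

```bash
python3 - <<'E'
from h import *
t=lambda a:np.array(a)/2.75+[130,55]-.3
s=lambda a:np.array(a)/3.5+[220,140]-.3
C=[.01,.11,.214]
def f(p,which=(1,1)):
    z=p[3];H=[[-.035,-.04,z],[-.035,.04,z],[.035,.04,z],[.035,-.04,z]];r=[]
    if which[0]: r.append(project("top",to_w(p,H+[C,[-.095,-.04,0]]))-t([(352,122),(215,152),(195,47),(325,18),(57,59),(368,290)]))
    if which[1]: r.append(project("scene",to_w(p,H+[C,[.025,-.06,.018]]))-s([(140,318),(293,283),(332,400),(178,437),(477,255),(131,539)]))
    return np.concatenate(r).ravel()
for w in((1,1),(1,0),(0,1)):
    r=least_squares(f,[.7,.02,.25,.15],loss="soft_l1",args=(w,)); print(r.x,np.round(r.fun,1).reshape(-1,2).tolist())
# wrist survey pose check
for a in (0.26,):
  n=np.array([np.cos(a/2),np.sin(a/2)]); print(inverse_kinematics([.53,-.02,.33],[0,n[0],n[1],0]))
E
```

```text
[0.70453539 0.02586474 0.25983823 0.14594828] [[0.3, 1.4], [0.4, 1.1], [-1.2, -1.0], [0.2, -0.6], [-0.5, -0.3], [-0.2, -1.1], [-0.7, -0.5], [-0.4, -0.8], [1.1, 0.7], [-0.8, 1.3], [0.2, -0.4], [0.1, -1.2]]
[0.70375684 0.02554958 0.25641817 0.14739016] [[0.5, 1.6], [0.4, 1.2], [-1.1, -1.0], [0.5, -0.5], [-0.4, -0.1], [-0.2, -0.6]]
[0.70571437 0.02602956 0.26410812 0.14829117] [[-0.7, -0.5], [-0.3, -0.9], [1.5, 0.6], [-0.6, 1.5], [0.3, -0.0], [0.2, -0.5]]
[-6.01566963e-02  1.69877989e-01  1.72471036e+00 -4.44089210e-16
  1.24700431e+00  1.25063963e+00]
```

```bash
cat >> h.py <<'E'
from scipy.spatial.transform import Rotation as R
def ori(yaw,tilt=0):
    "tool x along yaw, pointing down, tilted so that fingers reach forward by tilt"
    q=(R.from_euler("z",yaw)*R.from_euler("y",-tilt)*R.from_quat([1,0,0,0])).as_quat()
    return [q[3],q[0],q[1],q[2]]
def wristT():
    T=np.eye(4); q=get_ee_rot(); T[:3,:3]=R.from_quat([q[1],q[2],q[3],q[0]]).as_matrix(); T[:3,3]=get_tcp_pos()
    return T@np.array(camera_info("wrist")["tool_from_camera"])
E
python3 - <<'E'
from h import *
m=R.from_quat(np.roll(ori(.26,.5),-1)).as_matrix(); print(m.round(2))
for p,t in(([.55,-.02,.012],.5),([.63,.005,.012],.5)): print(inverse_kinematics(p,ori(.26,t)))
p=get_tcp_pos(); movel([p[0],p[1],.3],v=.3)
move_pose([.49,-.03,.20],ori(.26))
T=wristT(); im=read_camera("wrist"); np.save("T1.npy",T)
cv2.imwrite("pics/w1.png",im[:,:,::-1]); cv2.imwrite("pics/w1v.png",cv2.resize(im[:,:,::-1],(800,600),interpolation=cv2.INTER_CUBIC)); print(get_time(),T.round(3))
E
```

```text
[[ 0.85  0.26  0.46]
 [ 0.23 -0.97  0.12]
 [ 0.48 -0.   -0.88]]
[-0.1710874   0.62744869  2.19217855  2.16544867  0.2442688  -0.99234828]
[-0.09246209  0.66733112  2.02873656  1.73752571  0.16862764 -0.481318  ]
2.725 [[ 0.258  0.933  0.252  0.559]
 [-0.966  0.249  0.068 -0.013]
 [ 0.001 -0.261  0.965  0.363]
 [ 0.     0.     0.     1.   ]]
```

View pics/w1v.png

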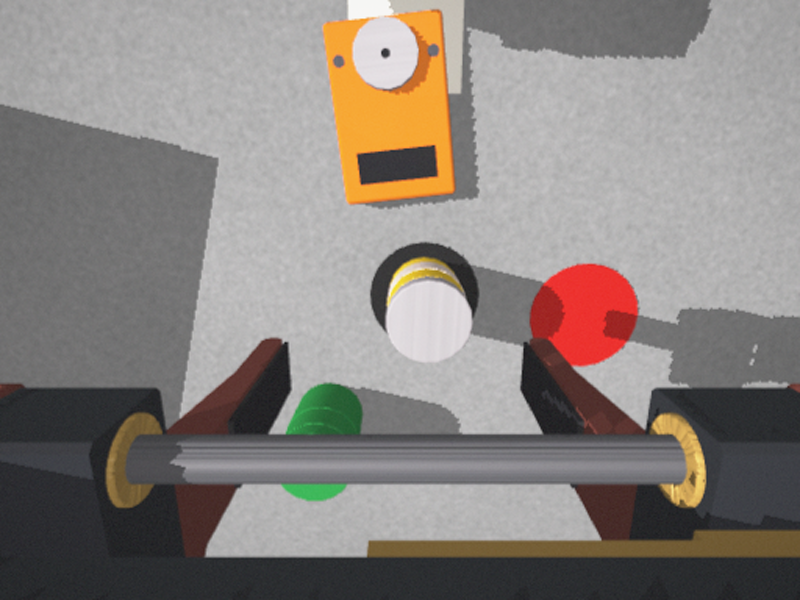

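The wrist view at 800 px shows the carrier corners at (324,22), (440,10), (455,193) and (348,204). The tin lid is at (429,320), the black pad at (425,296) and the marking's rear-right corner at (463,94).

```bash
python3 - <<'E'
from h import *
T=np.load("T1.npy"); w=lambda a:np.array(a)*.64-.2
K=[[.06,.04,.02],[.06,-.04,.02],[-.06,-.04,.02],[-.06,.04,.02]]
print("carrier",fit([("wrist",K,w([(324,22),(440,10),(455,193),(348,204)]),T)],[.6,0,.3]))
print("tin",fit([("wrist",[[0,0,.083]],w([(429,320)]),T)],[.47,0,0]))
print("pad",fit([("wrist",[[0,0,.003]],w([(425,296)]),T)],[.47,0,0]))
print("mark rr",fit([("wrist",[[0,0,0]],w([(463,94)]),T)],[.6,0,0]), to_w([.7045,.0259,.26],[-.095,-.04,0]))
for t in (0,.2,.35,.5):
  for p in ([.55,-.02,.012],[.63,.005,.012]): print(t,[np.round(q,2).tolist() if q is not None else None for q in (inverse_kinematics(p,ori(.26,t)),inverse_kinematics(p,ori(.26+np.pi,-t)))])
E
```

```text
carrier (array([0.59452545, 0.00582212, 0.36289557]), [[-1.2, -0.1], [1.7, -1.3], [0.7, 0.6], [-0.9, 0.9]])
tin (array([ 0.47425651, -0.05128939,  0.        ]), [[-0.0, -0.0]])
pad (array([ 0.46878162, -0.05363343,  0.        ]), [[0.0, 0.0]])
mark rr (array([ 0.62160871, -0.03978326,  0.        ]), [[-0.0, -0.0]]) [[ 0.62297617 -0.03717825  0.        ]]
0 [[-0.06, 0.64, 1.89, -0.0, 0.61, 1.25], [-0.06, 0.64, 1.89, -0.0, 0.61, -1.89]]
0 [[-0.01, 0.71, 1.71, -0.0, 0.72, 1.3], [-0.01, 0.71, 1.71, -0.0, 0.72, -1.84]]
0.2 [[-0.1, 0.6, 2.02, 0.21, 0.33, 1.02], [-0.1, 0.6, 2.02, 0.21, 0.33, -2.12]]
0.2 [[-0.04, 0.67, 1.85, 0.14, 0.44, 1.15], [-0.04, 0.67, 1.85, 0.14, 0.44, -1.99]]
0.35 [[-0.13, 0.6, 2.11, 0.91, 0.17, 0.29], None]
0.35 [[-0.06, 0.66, 1.94, 0.49, 0.24, 0.79], [-0.06, 0.66, 1.94, 0.49, 0.24, -2.35]]
0.5 [[-0.17, 0.63, 2.19, 2.17, 0.24, -0.99], [-0.17, 0.63, 2.19, 2.17, 0.24, 2.15]]
0.5 [[-0.09, 0.67, 2.03, 1.74, 0.17, -0.48], None]
```

```bash
python3 - <<'E'
from h import *
o=ori(.26); tin=np.array([.474,-.051]); aside=np.array([.434,.099])
movel([*tin,.15],o,v=.25); movel([*tin,.030],v=.15)
command_gripper(0.0); print("grip",get_grip_width(),get_finger_force())
movel([*tin,.075],v=.12); print(get_ft_force(),get_grip_width())
movel([*aside,.075],v=.2)
print(movel([*aside,.0265],v=.05,until_force=5),get_tcp_pos())
command_gripper(1.0); movel([*aside,.16],v=.2)
print(get_time())
T=wristT(); im=read_camera("wrist"); np.save("T2.npy",T); cv2.imwrite("pics/w2.png",im[:,:,::-1])
move_pose([.50,-.03,.16],ori(.33+np.pi,-.2)); print(get_joint_pos(),get_time())
cv2.imwrite("pics/t2.png",cv2.resize(read_camera("top")[:,:,::-1],(800,600)))
E
```

```text
grip 0.6341750412776918 30.0007501244545
[-0.98953627  0.27285719 -3.10944485] 0.635684489829765
True [0.43349    0.09892294 0.02719107]
8.5
[-0.13918667  0.26739926  2.06952085  0.15282182  0.63147269 -2.15540932] 11.6167
```

View pics/t2.png

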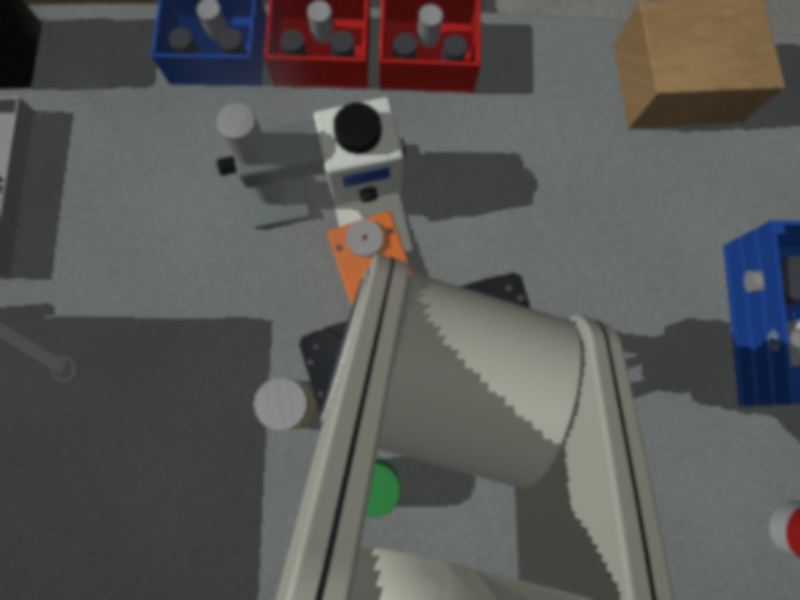

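The tin stands upright at (280,403) and the carrier hasn't moved. Next I'll straddle the carrier's rear sides and slide it flat.

```bash
python3 - <<'E'
from h import *
S=[.704,.025,.26]; C=[.595,.006,.366]
o=ori(C[2]+np.pi,-.2); os_=ori(S[2]+np.pi,-.2)
g=to_w(C,[-.045,0,0])[0,:2]
movel([*g,.07],o,v=.2); hit=movel([*g,.008],v=.06,until_force=6); print(hit,get_tcp_pos(),get_ft_force())
if hit: raise SystemExit
command_gripper(0.0); print(get_grip_width(),get_finger_force(),get_ft_force())
a=to_w(S,[-.115,0,0])[0,:2]; b=to_w(S,[-.083,0,0])[0,:2]
print(movel([*a,.008],os_,v=.06,until_force=40),get_ft_force())
print(movel([*b,.008],v=.06,until_force=40),get_tcp_pos(),b,get_ft_force(),get_time())
cv2.imwrite("pics/t3.png",read_camera("top")[:,:,::-1]);cv2.imwrite("pics/s3.png",read_camera("scene")[:,:,::-1])
a=cv2.imread("pics/t3.png")[50:220,120:310];b=cv2.imread("pics/s3.png")[170:310,220:360]
a=cv2.resize(a,(440,394));b=cv2.resize(b,(360,360))
b=cv2.copyMakeBorder(b,0,34,0,0,0);cv2.imwrite("pics/c3.png",np.hstack([a,b]))
E
```

```text
False [ 0.55326111 -0.01011159  0.0083057 ] [-0.24585231  0.36620747 -0.08408976]
0.9053625290297111 29.98833417892456 [-0.16873636  1.89993863  4.38948551]
False [-6.50113508  0.76853993  9.36841302]
False [0.62383385 0.00377248 0.00814282] [0.62378963 0.00366231] [-2.47432035  0.25212433  3.53289708] 15.3417
```

View pics/c3.png

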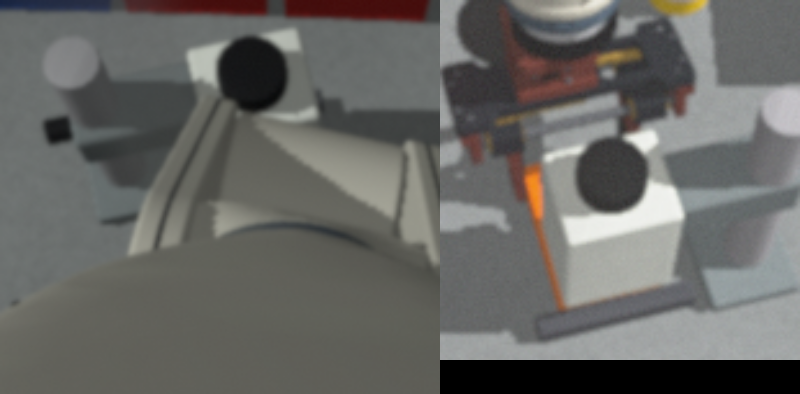

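```bash
python3 - <<'E'
from h import *
S=[.704,.025,.26]; P=lambda x,z:[*to_w(S,[x,0,0])[0,:2],z]
command_gripper(1.0)
movel(P(-.083,.06),v=.15); movel(P(-.135,.06),v=.15); command_gripper(.45); movel(P(-.135,.008),v=.12)
hit=movel(P(-.094,.008),v=.03,until_force=15); p=get_tcp_pos()
print(hit,(p-to_w(S,[0,0,0])[0])@[np.cos(.26),np.sin(.26),0],get_ft_force(),get_ft_torque())
movel(P(-.14,.008),v=.15); movel(P(-.16,.12),v=.2); command_gripper(1.0)
move_pose([.46,-.03,.20],ori(.26)); T=wristT(); np.save("T4.npy",T)
im=read_camera("wrist")[:,:,::-1]; cv2.imwrite("pics/w4.png",im)
cv2.imwrite("pics/w4v.png",cv2.resize(im[0:240,100:420],(800,600),interpolation=cv2.INTER_CUBIC)); print(get_time())
E
```

```text
True -0.10631657735637323 [-0.37426305  0.45817967  1.5010115 ] [-0.01610591  0.05752787 -0.05274505]
24.0
```

View pics/w4v.png

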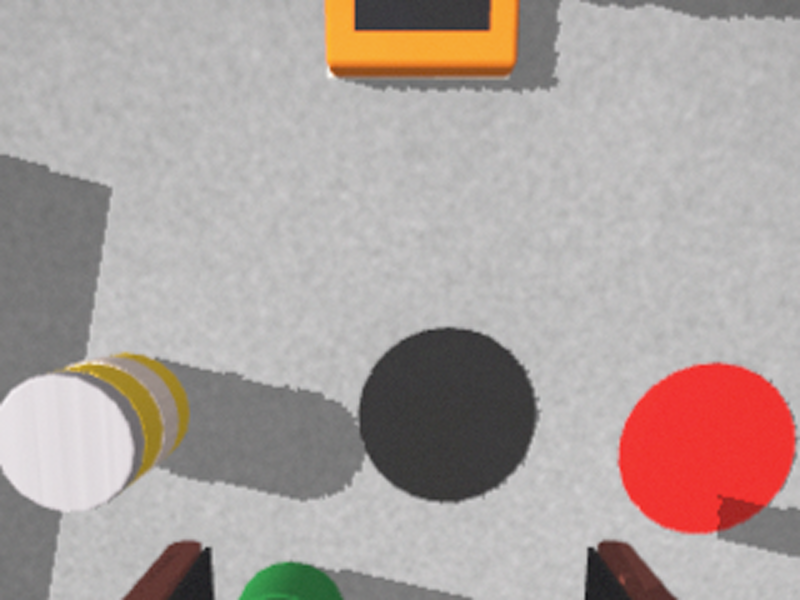

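The carrier's rear edge shows at the crop's top, with only a thin white sliver of marking at (330–510,75). The pad is clear at (448,414) and the tin is standing at (65,442). I'll check the fit more closely.

```bash
python3 - <<'E'
from h import *
w=cv2.imread("pics/w4.png")[0:45,220:330]; w=cv2.resize(w,(800,327),interpolation=cv2.INTER_NEAREST)
s=read_camera("scene")[:,:,::-1][215:310,240:330]; t=read_camera("top")[:,:,::-1][90:180,190:290]
f=lambda a:cv2.resize(a,(400,270),interpolation=cv2.INTER_CUBIC) 
cv2.imwrite("pics/c5.png",np.vstack([w,np.hstack([cv2.copyMakeBorder(cv2.resize(s,(256,270),interpolation=cv2.INTER_CUBIC),0,0,0,144,0),f(t)])]))
E
```

```text
(no output)
```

View pics/c5.png

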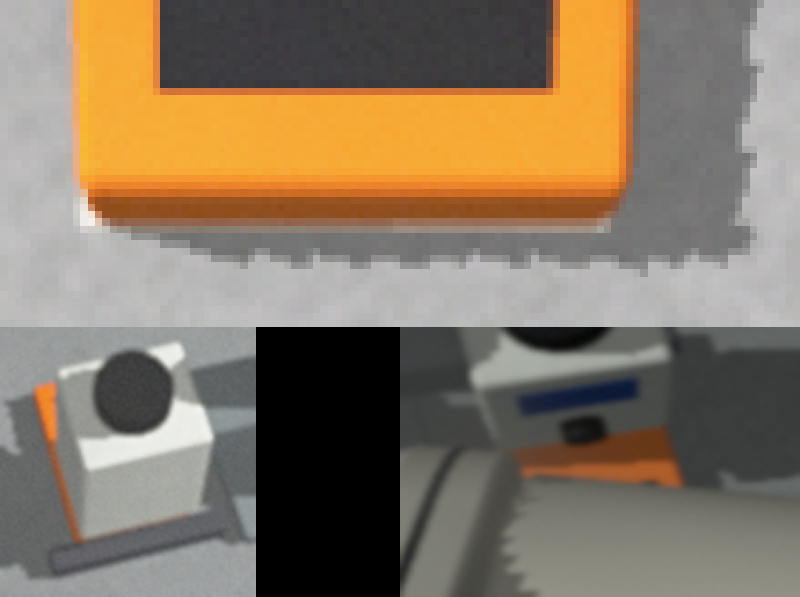

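The carrier looks home, square and within about 1 mm sideways. The push reading fell back to almost nothing after the stop, so I'll repeat the push to confirm it is seated, then return the tin.

```bash
python3 - <<'E'
from h import *
S=[.704,.025,.26]; P=lambda x,z:[*to_w(S,[x,0,0])[0,:2],z]
xs=lambda:round(float((get_tcp_pos()-to_w(S,[0,0,0])[0])@[np.cos(.26),np.sin(.26),0]),4)
move_pose(P(-.15,.07),ori(.26,.3)); command_gripper(.45); movel(P(-.14,.010),v=.15)
for f in (12,22):
    print(movel(P(-.09,.010),v=.03,until_force=f),xs(),get_ft_force()); movel(P(-.115,.010),v=.1)
movel(P(-.17,.12),v=.2); command_gripper(1.0)
move_pose([.434,.099,.17],ori(.26)); print(get_joint_pos(),get_time())
E
```

```text
True -0.1059 [-1.72707969 -1.02761174  0.51698783]
True -0.1059 [-1.09249754 -0.20569608  1.21642832]
[1.97292382e-01 2.39754654e-01 2.05698309e+00 5.96144269e-04
 8.43478367e-01 1.50645691e+00] 30.7
```

Both pushes, at 12 N and 22 N, stopped at the same place, so the carrier is solid against the stop. Now I'll return the tin.

```bash
python3 - <<'E'
from h import *
a=[.4335,.099]; pad=[.469,-.053]
movel([*a,.028],v=.2); command_gripper(0.0); print(get_grip_width(),get_finger_force())
movel([*a,.08],v=.15); movel([*pad,.08],ori(.26),v=.2)
print(movel([*pad,.0295],v=.04,until_force=4),get_tcp_pos())
command_gripper(1.0); movel([*pad,.17],v=.15); movel([.38,-.077,.22],v=.2)
T=wristT(); w=read_camera("wrist")[:,:,::-1]
move_pose([.33,-.35,.3],ori(.26-.7)); print(get_time())
t=read_camera("top")[50:230,140:340,::-1]
cv2.imwrite("pics/c6.png",np.hstack([cv2.resize(w,(400,300)),cv2.resize(t,(400,300),interpolation=cv2.INTER_CUBIC)]))
cv2.imwrite("pics/t6.png",cv2.resize(read_camera("top")[60:270,150:330,::-1],None,fx=2.8,fy=2.8,interpolation=cv2.INTER_CUBIC))
E
```

```text
0.6353231730821527 30.000917315483093
True [ 0.46870061 -0.05301467  0.03135813]
38.3083
```

View pics/t6.png

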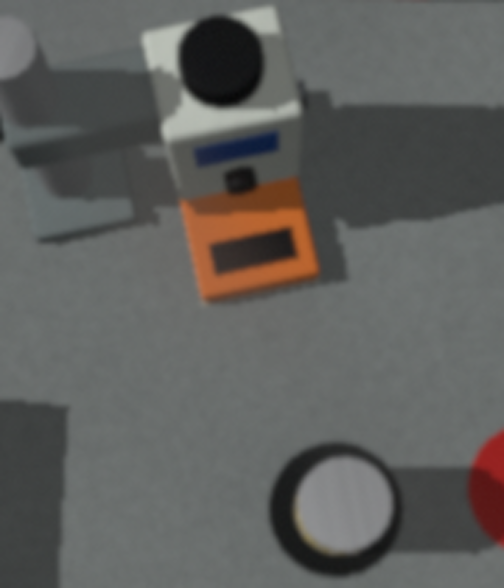

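The carrier is under the head, square and on its marking. The tin stands upright on the black pad, and the arm is clear.

```bash
python3 -c "
from station import *
print(job_done(),get_time())"
```

```text
the job is handed in; nothing more can be done
the job is handed in; nothing more can be done
```

The job is handed in at about 38 s of the 61 s limit: the carrier is home and square against the back stop, about 1 mm sideways on its marking, and the yellow tin is back upright on its black pad. I slid the carrier most of the way gripped by its sides, flat on the bench, then let go and pushed it home from behind.

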